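# Set the gib screw of a bench slide

### The arm

A 7-joint arm with a two-finger parallel gripper is mounted at the origin on the work surface. World frame = base frame: x ahead of the robot, y to its left, z up, the work surface at z = 0. Lengths are in m, angles in rad, forces in N, time in s.
With the tool pointing down it reaches from about 0.425 to 0.875 m from the base axis. Payload 8.4 kg.
Tool frame: the origin (TCP) lies on the centre line of the jaws, within the pads' length; the fingertips stand 11 mm ahead of it and the grasp point (between the pads) lies 8 mm behind it; y points along the fingers, z is the direction in which the jaws open and shut, and the axes are right-handed (so a half turn about y gives the same grasp; the last joint's range is limited). The gripper opens to 85 mm and grips with 20 to 120 N. Pads are 22 mm wide; open, the fingers measure 114 mm over their backs; the gripper's body (76 mm by 85 mm) begins 54 mm behind the grasp point. The pads swing forward as they close: fully open they stand 13 mm farther back than shut.
Start: joints at [-1.362, 0.333, 0.04, 1.465, -0.013, 1.343, -0.059], TCP at [0.197, 0.619, 0.214] pointing down, gripper open.
Joint ranges: [-2.58, 2.58], [-0.38, 2.09], [-1.3, 1.39], [0.25, 2.4], [-1.5, 4.64], [0.08, 2.09], [-2.65, 2.65]. Speed limits (rad/s): [2.22, 2.22, 2.79, 2.79, 3.14, 3.14, 3.14].

### API

Orientations are given as a unit quaternion [x, y, z, w].
In Python, from station import arm, solver, imaging, workorder, monitor gives the robot as it stands. Calls block until the motion is done:
- arm.move_pose(position, orientation): joint-space move of the TCP to a pose.
- arm.line_to(position, rate=0.15, orientation=None): straight line of the TCP; orientation=None keeps the orientation; rate is the mean speed in m/s.
- arm.move_joints(angles): joint-space move.
- arm.move_gripper(opening): opening from 0.0 (shut) to 1.0 (fully open); the grip force is fixed at half the most; returns when the fingers have stopped.
- arm.pause(seconds).
- solver.inverse_kinematics(position, orientation): joint angles nearest the present ones, or None.
- imaging.get_image(name): name is "side" or "top" or "wrist"; returns the picture (400x640x3 uint8, blue, green, red); there is no depth.
- imaging.camera_info(name): a dict with "camera_matrix" (3x3 intrinsics, pixels), "R" (3x3) and "t" (3): a world point X has camera coordinates R X + t. Camera axes: x right, y down, z forward; pixel columns grow to the right and rows downward; lengths in m; the calibration is good to about 2 mm. A picture is of the moment at which its call begins: read the wrist's pose just before it. camera_info takes no time and is no camera call; for the wrist camera it gives the pose at the moment of the call.
A pose or a line that the arm cannot do raises arm.IKError and nothing moves.
- workorder.close_job(): hands the job in, once; it reports no verdict.
Readings, each from a call of its own:
- monitor.read_time_s(): time.
- monitor.read_joint_pos(): joint angles.
- monitor.read_joint_vel(): joint speeds.
- monitor.read_effort(): joint torques, N m.
- monitor.read_tcp_pos(): TCP position.
- monitor.read_ee_rot(): TCP orientation.
- monitor.read_force(): force on the tool from outside, world axes, zero at the start.
- monitor.read_torque(): the same for the moment, N m.
- monitor.read_finger_gap(): opening from 0.0 (shut) to 1.0 (fully open).
Only numpy, scipy, OpenCV 4.12 (cv2) and the standard library are available. Lean on these libraries where they do the work, as an engineer would, in place of code of your own. Each camera call takes 0.05 s, during which the arm holds its last target.

### The job

Push the carriage of the bench slide fully home against its end stop. Then turn its brass thumbscrew clockwise until it bottoms, finger-tight but not forced, and back it off a quarter of a turn. Leave the carriage home and the other things on the bench where they are.

Things in the scene. Friction and masses are not known exactly. Their poses are not given: they have to be found in the camera images.
- bed: Bed of the bench slide, bolted down: green foot plate 120 x 360 x 18 mm with a dark steel rail 84 mm wide on it, rail top 50 mm above the bench. Origin: centre of its underside on the bench; z up; y along the rail towards the end stop, a dark steel block 84 x 20 mm, 35 mm above the rail (its top at 85 mm), at the +y end of the rail.
- carriage_body (a joint): Slide of the carriage along the bed, in m: 0 = home, touching the end stop; grows as the carriage is away from the stop (towards the bed's -y), up to 0.09. It drags with about 6 N and stays where it is left.
- push_plate (a point): Centre of the upright steel plate on top of the carriage, by which it is pushed: 50 mm wide across the slide (bed's x), 12 mm thick along it (y), 42 mm tall, top 120 mm above the bench. The carriage is a steel block 110 x 160 x 28 mm, top 78 mm above the bench; the plate stands near its -y end with 8 mm of carriage behind it. Axes as the bed's.
- thumbscrew (a point): Brass wing thumbscrew, upright on the carriage. Point: on its axis, 36 mm above the carriage top, 114 mm above the bench; x along the wings, z up. Wings: a flat bar 46 mm long (x), 10 mm thick (y), from 99 mm above the bench up to 129 mm at the ends and 122 mm in the middle; below is a collar of 28 mm diameter. Clockwise from above tightens; its height does not change.
- boss (a point): Top centre of the round boss (42 mm diameter, 90 mm above the bench; 96 mm from the push plate) under the thumbscrew. In it a lug on the screw, 12 mm off axis, meets a hidden stop: that is bottom. The screw starts 60 to 150 degrees short of it. It drags with 0.03 N m; at bottom the torque climbs over 5 to 15 degrees: at 0.15 N m it is finger-tight, beyond 0.4 N m forced. It stays where it is left.
- wrench: Loose open-ended spanner 160 mm long, 8 mm high, lying beside the bed; bystander. Origin: centre of its underside.
- nut: Loose dark steel ring nut, 28 mm across, 11 mm high, lying on the rail at the end away from the end stop; bystander. Origin: centre of its underside.
- oil_mid (a point): Small yellow oil bottle, 40 mm across and 90 mm tall, standing beside the bed on the far side; bystander. Point: half-way up.
- hammer: Loose hammer 260 mm long, wooden handle, lying on the left; bystander. Origin: mid-length, on the bench.
- screwdriver: Loose screwdriver 200 mm long, lying on the right; bystander. Origin: mid-length, on the bench.
- tin_mid (a point): Open aluminium tin, 80 mm across and 85 mm tall, at the back; bystander. Point: half-way up.

How it is judged:
By the outcome, as a careful person would: the job done as asked, in the order asked, and still so for the second after the job is handed in, with the robot touching nothing.
It also fails if it takes over 64 s, if anything falls off the work surface, if the arm or the gripper's body presses on something with over 40 N, if the wrist force passes 120 N, or if a joint passes its speed limit or range.

## Working session

There is one attempt and no reset: what is moved stays moved. The work goes in short steps, each a Python script; the robot and the scene stay as the last script left them, time stands still between calls to the robot, and variables do not carry over. Pictures are saved under pics/ and viewed, and the job is handed in when it is done.

```bash
ls; mkdir -p pics
python3 - <<'E'
from station import arm, solver, imaging, workorder, monitor
import cv2
for n in ("side","top","wrist"):
    i=imaging.camera_info(n); print(n,i)
    cv2.imwrite(f"pics/{n}0.png",imaging.get_image(n))
print(monitor.read_time_s(),monitor.read_tcp_pos(),monitor.read_ee_rot(),monitor.read_force(),monitor.read_torque())
E
```

```text
pics
side {'camera_matrix': array([[514.20102133,   0.        , 322.73420586],
       [  0.        , 514.20102133, 197.62417135],
       [  0.        ,   0.        ,   1.        ]]), 'R': array([[ 0.9764348 , -0.2150535 ,  0.01808503],
       [-0.14214597, -0.70392591, -0.69590433],
       [ 0.16238718,  0.67693449, -0.71790675]]), 't': array([-0.58902776,  0.13013269,  1.56974058])}
top {'camera_matrix': array([[474.41698211,   0.        , 318.37228051],
       [  0.        , 474.41698211, 204.94696604],
       [  0.        ,   0.        ,   1.        ]]), 'R': array([[-0.02423611, -0.99965536, -0.01008832],
       [-0.99679552,  0.02493382, -0.07600656],
       [ 0.0762319 ,  0.00821389, -0.99705628]]), 't': array([-0.01667947,  0.61200239,  1.6265537 ])}
wrist {'camera_matrix': array([[285.59352709,   0.        , 317.43361758],
       [  0.        , 285.59352709, 199.69110179],
       [  0.        ,   0.        ,   1.        ]]), 'R': array([[ 3.02566426e-01,  9.53128116e-01, -5.94080532e-04],
       [ 9.01696572e-01, -2.86037612e-01,  3.24231055e-01],
       [ 3.08863805e-01, -9.86371120e-02, -9.45977732e-01]]), 't': array([-0.64957418, -0.04280163,  0.38065866])}
0.15 [0.19683457 0.61906331 0.21331651] [ 0.69920324 -0.10843631  0.10835797 -0.69829432] [-0.08502228  0.85777175  0.58401697] [-0.04531026  0.03458947  0.0563455 ]
```

View pics/side0.png

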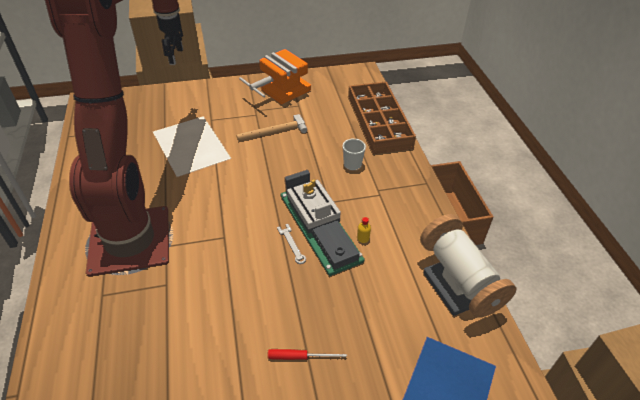

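View pics/top0.png

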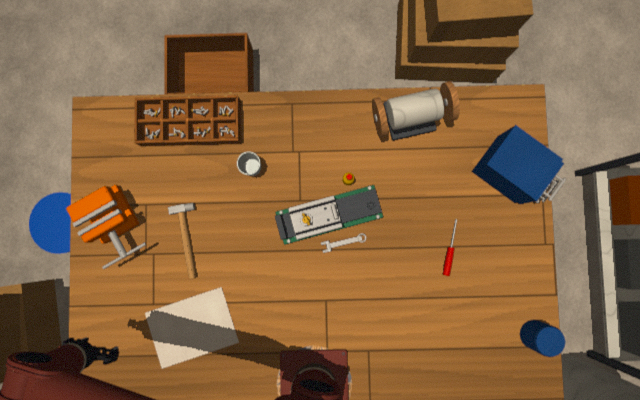

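Run:
```python
import cv2
a=cv2.imread("pics/top0.png")[60:330,200:480]
cv2.imwrite("pics/top0z.png",cv2.resize(a,None,fx=2.2,fy=2.2,interpolation=cv2.INTER_CUBIC))
```

```text
(no output)
```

View pics/top0z.png

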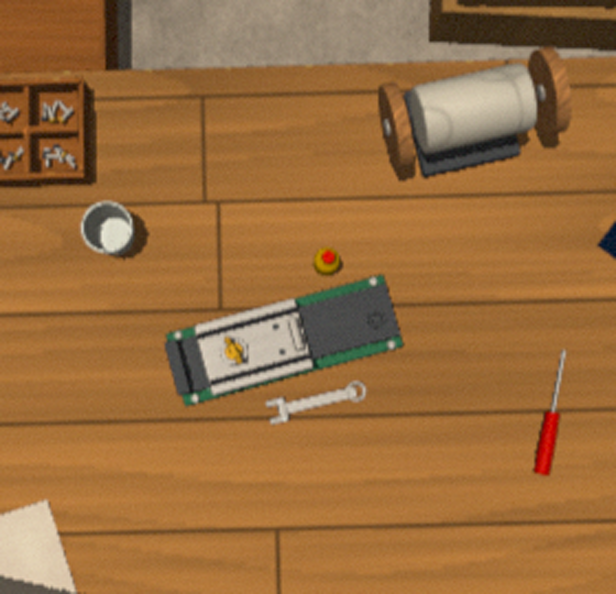

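The top view shows the bed at about (277–382, 187–243), with the end stop at its left end (world +y). The thumbscrew is near (307, 219), the push plate near (336, 212) and the nut near (370, 206). Next I compute the bed pose and move the wrist camera over it.

```bash
cat > h.py <<'E'
from station import arm, solver, imaging, workorder, monitor
import numpy as np, cv2
from scipy.spatial.transform import Rotation as Rt
def ray(info,px,z):
    px=np.atleast_2d(np.array(px,float))
    K,R,t=info["camera_matrix"],info["R"],info["t"]
    d=(np.linalg.inv(K)@np.c_[px,np.ones(len(px))].T).T@R
    C=-R.T@t
    return C+d*((z-C[2])/d[:,2])[:,None]
def proj(info,X):
    X=np.atleast_2d(X); p=(info["camera_matrix"]@(X@info["R"].T+info["t"]).T).T
    return p[:,:2]/p[:,2:]
def quat(yaw): # tool y down, tool z (jaw dir) at world yaw
    z=np.array([np.cos(yaw),np.sin(yaw),0]); y=np.array([0,0,-1.]); x=np.cross(y,z)
    return Rt.from_matrix(np.c_[x,y,z]).as_quat()
E
python3 - <<'E'
from h import *
print(Rt.from_quat(monitor.read_ee_rot()).as_matrix().round(3))
i=imaging.camera_info("top");a=cv2.imread("pics/top0.png")
h=cv2.cvtColor(a,cv2.COLOR_BGR2HSV)
g=cv2.inRange(h,(60,80,30),(90,255,255)); g[:, :260]=0; g[:,400:]=0;g[:170]=0;g[260:]=0
ys,xs=np.nonzero(g); P=ray(i,np.c_[xs,ys],0.018)[:,:2].astype(np.float32)
r=cv2.minAreaRect(P*1000);print(r,len(P))
y=cv2.inRange(h,(18,120,100),(32,255,255)); y[:, :290]=0; y[:,325:]=0;y[:205]=0;y[235:]=0
ys,xs=np.nonzero(y);print(xs.mean(),ys.mean(),len(xs),ray(i,[[xs.mean(),ys.mean()]],.12))
# wrist cam rel tool
w=imaging.camera_info("wrist");Rw=Rt.from_quat(monitor.read_ee_rot()).as_matrix()
C=-w["R"].T@w["t"];print("cam in tool",Rw.T@(C-monitor.read_tcp_pos()), "\n",(w["R"]@Rw).round(3))
E
```

```text
[[ 0.953 -0.     0.303]
 [-0.303 -0.001  0.953]
 [ 0.    -1.    -0.001]]
((578.6074829101562, -67.13775634765625), (115.3327407836914, 353.87353515625), 13.77191162109375) 367
306.0 219.19672131147541 61 [[0.55835234 0.0089912  0.12      ]]
cam in tool [-8.32189912e-02 -1.60395960e-01 -1.66353259e-05] 
 [[-0.    -0.001  1.   ]
 [ 0.946 -0.324  0.   ]
 [ 0.324  0.946  0.001]]
```

View pics/wrist0.png

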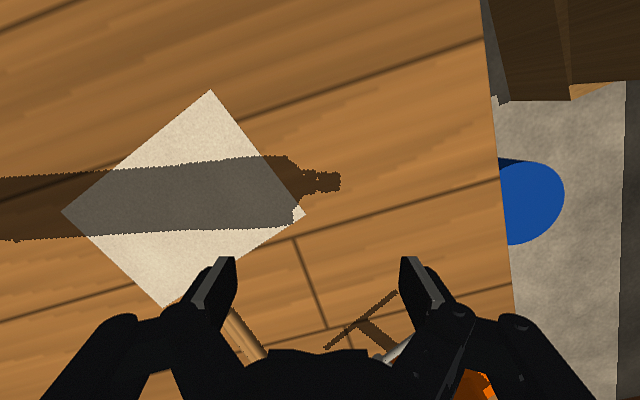

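Run:
```python
from h import *
import math
b=math.radians(13.77); ux=np.array([np.cos(b),np.sin(b)]);uy=np.array([-ux[1],ux[0]]);o=np.array([.5786,-.0671])
q0=monitor.read_joint_pos()
for yaw in np.arange(-180,180,30):
    for nm,p in (("screw",o+uy*.11),("push",o-uy*.05),("scr_now",o+uy*.08)):
        s=solver.inverse_kinematics([*p,.115 if nm!="view" else .25],quat(math.radians(yaw)))
        print(yaw,nm,None if s is None else np.round(s,2))
```

```text
-180 screw [ 0.83  0.5  -1.23  1.78  0.5   1.23  2.6 ]
-180 push [-0.77  0.59  1.22  1.75 -0.59  1.23 -2.54]
-180 scr_now None
-150 screw [-1.13  0.44  1.23  1.87 -0.46  1.16 -2.36]
-150 push [-0.77  0.59  1.22  1.75 -0.59  1.23 -2.01]
-150 scr_now [-1.07  0.46  1.23  1.85 -0.47  1.17 -2.29]
-120 screw [-1.13  0.44  1.23  1.87 -0.46  1.16 -1.84]
-120 push [-0.77  0.59  1.22  1.75 -0.59  1.23 -1.49]
-120 scr_now [-1.07  0.46  1.23  1.85 -0.47  1.17 -1.77]
-90 screw [-0.85  0.27  0.82  1.86 -0.22  1.11 -1.52]
-90 push [-0.64  0.45  0.97  1.74 -0.4   1.16 -1.12]
-90 scr_now [-0.84  0.3   0.88  1.84 -0.26  1.11 -1.44]
-60 screw [-0.81  0.26  0.77  1.86 -0.2   1.1  -1.02]
-60 push [-0.64  0.45  0.98  1.74 -0.4   1.16 -0.59]
-60 scr_now [-0.79  0.29  0.82  1.84 -0.23  1.11 -0.94]
-30 screw [-0.79  0.26  0.75  1.85 -0.19  1.1  -0.5 ]
-30 push [-0.64  0.45  0.99  1.74 -0.41  1.17 -0.06]
-30 scr_now [-0.78  0.28  0.8   1.84 -0.23  1.11 -0.42]
0 screw [-0.78  0.25  0.73  1.85 -0.19  1.1   0.02]
0 push [-0.65  0.46  0.99  1.75 -0.41  1.17  0.46]
0 scr_now [-0.77  0.28  0.79  1.84 -0.22  1.11  0.1 ]
30 screw [-0.76  0.25  0.71  1.85 -0.18  1.1   0.54]
30 push [-0.65  0.46  1.    1.75 -0.42  1.17  0.99]
30 scr_now [-0.76  0.28  0.77  1.84 -0.22  1.11  0.62]
60 screw [-0.75  0.25  0.69  1.85 -0.18  1.1   1.05]
60 push [-0.63  0.45  0.97  1.74 -0.4   1.16  1.5 ]
60 scr_now [-0.75  0.28  0.76  1.84 -0.21  1.11  1.14]
90 screw [-0.73  0.25  0.67  1.85 -0.17  1.1   1.57]
90 push [-0.6   0.42  0.91  1.74 -0.36  1.15  1.99]
90 scr_now [-0.73  0.27  0.74  1.84 -0.2   1.11  1.65]
120 screw [-0.69  0.24  0.62  1.85 -0.16  1.1   2.08]
120 push [-0.58  0.41  0.89  1.74 -0.35  1.15  2.51]
120 scr_now [-0.68  0.26  0.68  1.84 -0.18  1.11  2.16]
150 screw [-0.64  0.23  0.56  1.85 -0.14  1.1   2.59]
150 push [ 0.95  0.54 -1.09  1.67  0.5   1.25  2.37]
150 scr_now [ 0.79  0.43 -1.09  1.77  0.41  1.19  2.2 ]
```

The wrist view shows the fingers only in the lower centre, columns 230–410 and rows above 255. I'll swing over to the slide and place the TCP over the bed centre, so the camera is roughly above the screw.

Run:
```python
from h import *
import math
b=math.radians(13.77); ux=np.array([np.cos(b),np.sin(b)]);uy=np.array([-ux[1],ux[0]]);o=np.array([.5786,-.0671])
q=np.array(monitor.read_joint_pos()); q[0]=0.; q[2]=0; q[6]+=.33
arm.move_joints(q); print(monitor.read_time_s(),monitor.read_tcp_pos())
arm.move_pose([*(o+0.0*uy),.23],quat(b))
arm.move_gripper(0.0)
print(monitor.read_time_s(),monitor.read_tcp_pos(),np.round(monitor.read_joint_pos(),2))
i=imaging.camera_info("wrist"); np.savez("w1.npz",**i)
cv2.imwrite("pics/w1.png",imaging.get_image("wrist"))
```

```text
2.9583 [ 0.64758664 -0.03815252  0.21290551]
4.125 [ 0.57860591 -0.06714541  0.22998785] [ 0.03  0.19  0.01  1.61 -0.    1.34  0.28]
```

View pics/w1.png

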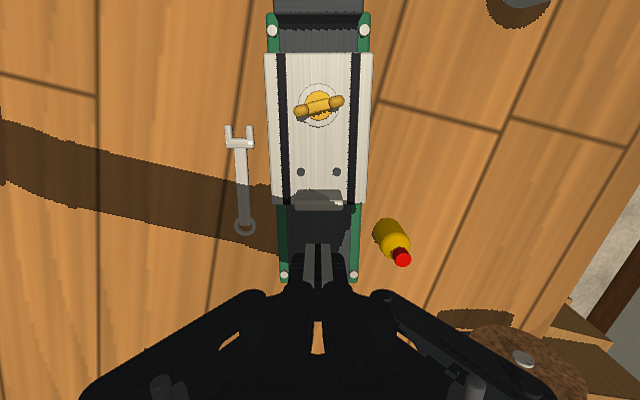

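The wrist view shows the thumbscrew at (319, 105) with wing tips near (298, 111) and (342, 101). The white boss disc surrounds it. The carriage front edge is at row 53, the push plate is near (318, 200), and the foot bolts are at (272, 30), (365, 30), (284, 274) and (353, 272).

Run:
```python
from h import *
import math
i=dict(np.load("w1.npz")); a=cv2.imread("pics/w1.png");h=cv2.cvtColor(a,cv2.COLOR_BGR2HSV)
b=math.radians(13.77); M=np.array([[np.cos(b),np.sin(b)],[-np.sin(b),np.cos(b)]]);o=np.array([.5786,-.0671])
bed=lambda px,z:((ray(i,px,z)[:,:2]-o)@M.T*1000).round(1)
print("bolts",bed([[272,30],[365,30],[284,274],[353,272]],.018))
print("carr top corners",bed([[266,53],[372,53]],.078), "stop face top", bed([[320,23]],.085),bed([[320,11]],.085))
print("plate",bed([[295,190],[343,190],[295,209],[343,209]],.12))
m=cv2.inRange(h,(15,120,80),(32,255,255)); m[:, :285]=0;m[:,355:]=0;m[:75]=0;m[135:]=0
# green edges
for r in (40,230,250):
    g=cv2.inRange(h,(60,80,20),(95,255,255))[r,200:420]; x=np.nonzero(g)[0]+200; print(r,x.min(),x.max(),bed([[x.min(),r],[x.max()+1,r]],.018))
c=max(cv2.findContours(m,0,1)[0],key=cv2.contourArea); r=cv2.minAreaRect(c);print(r,bed([r[0]],.12))
z=cv2.resize(a[0:220,230:410],None,fx=3.3,fy=2.7,interpolation=cv2.INTER_CUBIC);cv2.imwrite("pics/w1z.png",z)
```

```text
bolts [[ -51.6  161.4]
 [  54.9  161.5]
 [ -50.  -162.7]
 [  54.2 -159.2]]
carr top corners [[-50.1 129. ]
 [ 54.1 129. ]] stop face top [[  2.8 153.1]] [[  2.8 162.8]]
plate [[-21.7   1. ]
 [ 25.7   1. ]
 [-22.2 -19.1]
 [ 26.3 -19. ]]
40 267 368 [[-57.9 151.2]
 [ 60.1 151.3]]
230 278 359 [[-55.8 -89.8]
 [ 61.4 -89.8]]
250 279 358 [[ -55.8 -121.9]
 [  61.5 -121.9]]
((318.38232421875, 104.97061157226562), (28.570693969726562, 47.97354507446289), 50.90614700317383) [[ 1.3 80.9]]
```

View pics/w1z.png

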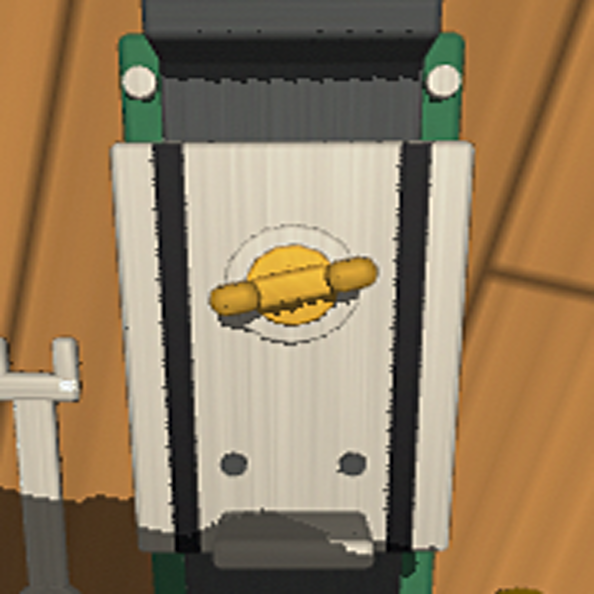

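```bash
cat >> h.py <<'E'
b=np.radians(13.95); ux=np.array([np.cos(b),np.sin(b)]); uy=np.array([-ux[1],ux[0]]); o=np.array([.5786,-.0671])+.0019*ux
def W(x,y,z): return [*(o+x*ux+y*uy),z]
def B(p): p=np.array(p); d=p[:2]-o; return np.array([d@ux,d@uy,p[2]])
def FB(): f=monitor.read_force(); return np.array([f[:2]@ux,f[:2]@uy,f[2]])
E
python3 - <<'E'
from h import *
i=dict(np.load("w1.npz")); c=lambda px,z:((B(ray(i,[px],z)[0])*1000)[:2].round(1))
print("boss",c([318.8,105.2],.09),"wings",c([294.5,111],.129),c([344.2,99.3],.129),"plate",c([318,200.4],.12),c([318,210.4],.12))
q=quat(b)
print(FB())
arm.move_pose(W(0,-.052,.2),q)
arm.line_to(W(0,-.052,.107),rate=.15)
print(monitor.read_time_s(),FB())
arm.line_to(W(0,-.034,.107),rate=.06); print(B(monitor.read_tcp_pos()).round(4),FB().round(1))
for y in np.arange(-.030,-.007,.004):
    arm.line_to(W(0,y,.107),rate=.06); f=FB(); print(round(y,3),B(monitor.read_tcp_pos()).round(4),f.round(1))
    if abs(f[1])>14: break
print(monitor.read_time_s())
cv2.imwrite("pics/top1.png",imaging.get_image("top")[170:260,260:400].repeat(4,0).repeat(4,1))
E
```

```text
boss [ 0.2 80.4] wings [-21.3  76. ] [21.9 85.5] plate [-0.9 -9.8] [ -0.9 -20.6]
[ 0.27313798 -0.26557482 -0.41969012]
5.2917 [-0.57643888 -0.54534712  0.20252496]
[ 0.0002 -0.0335  0.1073] [-0.3 -0.4  1.1]
-0.03 [-0.     -0.0298  0.107 ] [-1.1  0.4  0.2]
-0.026 [ 1.00e-04 -2.56e-02  1.07e-01] [0.2 0.5 0.7]
-0.022 [ 1.00e-04 -2.16e-02  1.07e-01] [-0.7 -0.8  0.1]
-0.018 [ 1.00e-04 -1.76e-02  1.07e-01] [ 0.6  0.2 -0.4]
-0.014 [ 1.00e-04 -1.36e-02  1.07e-01] [0.5 0.6 0.3]
-0.01 [ 1.00e-04 -9.70e-03  1.07e-01] [0.6 0.5 0.3]
7.2417
```

View pics/top1.png

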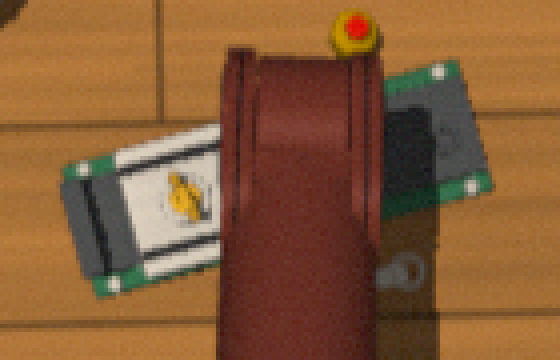

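Run:
```python
from h import *
cv2.imwrite("pics/w2.png",imaging.get_image("wrist"))
cv2.imwrite("pics/s2.png",imaging.get_image("side")[130:290,220:420].repeat(4,0).repeat(4,1)[:600,:800])
```

```text
(no output)
```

View pics/w2.png

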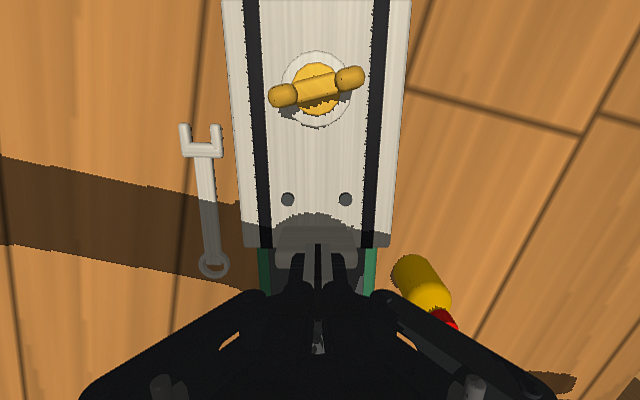

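View pics/s2.png

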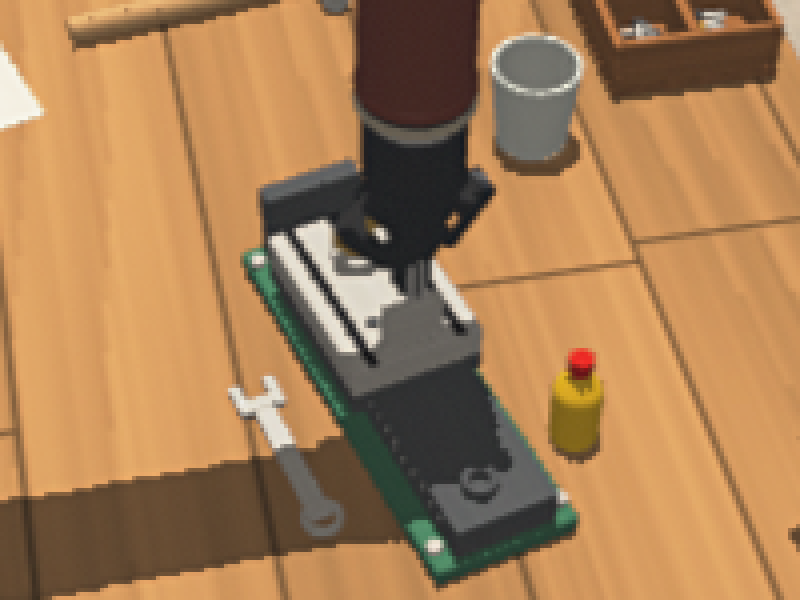

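The wrist view now puts the screw at (316, 89) and the fingers at the plate, near (318, 262). I'll measure the boss position again to see whether the carriage has moved.

Run:
```python
from h import *
i=imaging.camera_info("wrist"); c=lambda px,z:((B(ray(i,[px],z)[0])*1000)[:2].round(1))
print("boss",c([316.5,89.5],.09),"rear edge",c([257,247],.078),"wings",c([267,97.5],.129),c([366,74],.129), "plate", c([318,247],.12),FB(),monitor.read_torque())
t=imaging.get_image("top");it=imaging.camera_info("top")
for n,im in(("a",cv2.imread("pics/top0.png")),("b",t)):
    h=cv2.cvtColor(im,cv2.COLOR_BGR2HSV);y=cv2.inRange(h,(18,120,100),(32,255,255)); y[:, :290]=0; y[:,325:]=0;y[:205]=0;y[235:]=0
    ys,xs=np.nonzero(y);print(n,len(xs),B(ray(it,[[xs.mean(),ys.mean()]],.118)[0])*1000)
```

```text
boss [-0.2 80.2] rear edge [-44.5 -28.6] wings [-22.7  75.2] [22.  85.1] plate [ 0.7 -6. ] [ 0.48304721  0.45332638 -0.22819157] [-0.03665606 -0.02324927  0.0257062 ]
a 61 [ -3.09872799  78.77362624 118.        ]
b 62 [ -2.02712843  79.24759531 118.        ]
```

Run:
```python
from h import *
i=imaging.camera_info("wrist"); s=imaging.camera_info("side")
p=monitor.read_tcp_pos(); tip=p-[0,0,.011]
print("tip",tip,B(tip),proj(i,tip),proj(s,tip), monitor.read_finger_gap())
for y in (-.0095,-.0215):
  for z in (.078,.12): print(y,z,proj(i,np.array([W(-.025,y,z),W(.025,y,z)])).round(0).tolist(),proj(s,np.array([W(-.025,y,z),W(.025,y,z)])).round(0).tolist())
a=imaging.get_image("wrist")[200:330,240:400];cv2.imwrite("pics/w3.png",cv2.resize(cv2.convertScaleAbs(a,alpha=1.8,beta=20),None,fx=4.5,fy=4.5,interpolation=cv2.INTER_CUBIC))
a=imaging.get_image("side")[160:240,280:380];cv2.imwrite("pics/s3.png",cv2.resize(cv2.convertScaleAbs(a,alpha=1.8,beta=20),None,fx=7,fy=7,interpolation=cv2.INTER_CUBIC))
```

```text
tip [ 0.58287288 -0.07649433  0.09601586] [-1.78790404e-05 -1.01473476e-02  9.60158604e-02] [[316.82127092 235.12630961]] [[322.16674754 209.05224651]] 0.000817025008479642
-0.0095 0.078 [[282.0, 223.0], [352.0, 223.0]] [[315.0, 216.0], [329.0, 210.0]]
-0.0095 0.12 [[274.0, 252.0], [360.0, 252.0]] [[315.0, 206.0], [330.0, 201.0]]
-0.0215 0.078 [[283.0, 238.0], [351.0, 238.0]] [[316.0, 218.0], [331.0, 213.0]]
-0.0215 0.12 [[275.0, 270.0], [359.0, 270.0]] [[316.0, 209.0], [332.0, 203.0]]
```

View pics/w3.png

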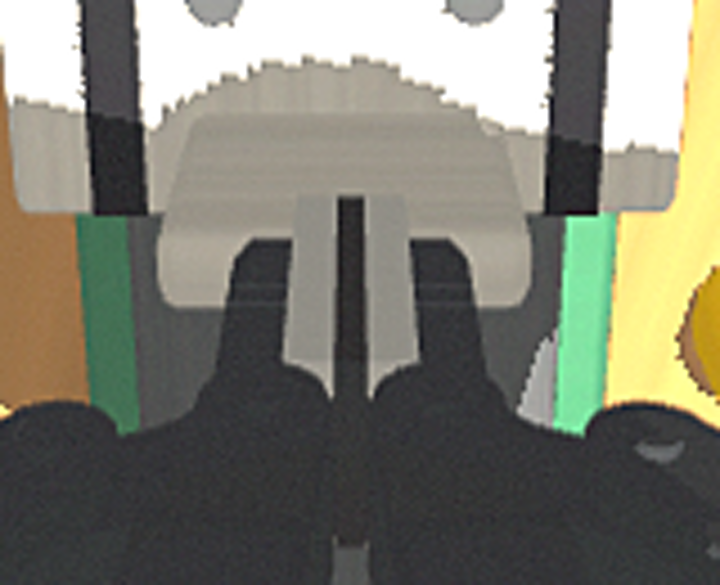

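View pics/s3.png

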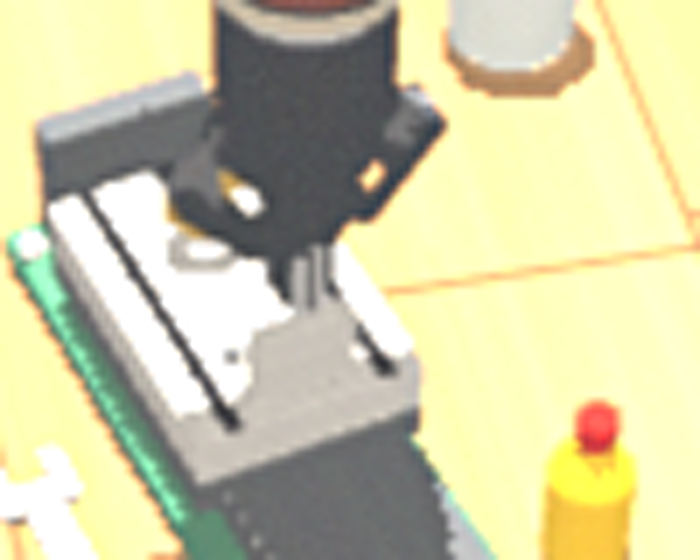

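The plate (y −20.6 to −8.6 mm) did not move although the TCP passed over it at z = 0.107. In both views the fingertips look about 20 mm higher than the stated offset would put them. I'll probe the plate top (0.120) gently to calibrate the tip height.

Run:
```python
from h import *
arm.line_to(W(0,-.0146,.107),rate=.06); f0=FB()
for k in range(1,26):
    arm.line_to(W(0,-.0146,.107-.001*k),rate=.03); f=FB()-f0
    if k%4==0 or f[2]>2: print(k,B(monitor.read_tcp_pos()).round(4),f.round(1))
    if np.abs(f).max()>4: break
print(monitor.read_time_s())
```

```text
4 [-1.000e-04 -1.460e-02  1.029e-01] [-1.   0.9  0.3]
6 [ 1.000e-04 -1.460e-02  1.019e-01] [-2.7  1.   7.6]
9.2917
```

Contact came at TCP z = 0.102 on the 0.120 plate top. So the shut fingertips sit 18 mm behind the reported TCP, not 11 mm ahead as documented, and I'll use the measured offset. Now I back off and push lower.

Run:
```python
from h import *
arm.line_to(W(0,-.0146,.112),rate=.1)
arm.line_to(W(0,-.058,.112),rate=.15)
arm.line_to(W(0,-.058,.075),rate=.12)
f0=FB(); print(f0.round(1))
arm.line_to(W(0,-.034,.075),rate=.06); print(B(monitor.read_tcp_pos()).round(4),(FB()-f0).round(1))
for y in np.r_[np.arange(-.030,-.007,.004),np.arange(-.006,.012,.0015)]:
    arm.line_to(W(0,y,.075),rate=.05); f=FB()-f0; print(round(y,4),B(monitor.read_tcp_pos()).round(4),f.round(1))
    if abs(f[1])>12: break
print(monitor.read_time_s())
i=imaging.camera_info("wrist"); np.savez("w4.npz",**i)
cv2.imwrite("pics/w4.png",imaging.get_image("wrist"))
```

```text
[-0.  -0.4 -0.1]
[ 0.0001 -0.0336  0.0752] [ 0.6 -0.   0. ]
-0.03 [-0.0002 -0.0304  0.0751] [-0.4 -2.1  0.7]
-0.026 [-0.0001 -0.0267  0.0751] [-0.8 -4.2  1.1]
-0.022 [-0.0001 -0.0224  0.075 ] [-1.6 -4.3  1.7]
-0.018 [-0.0001 -0.0181  0.075 ] [-0.6 -4.6  1.6]
-0.014 [-0.    -0.014  0.075] [-2.  -3.4  1.8]
-0.01 [-0.0001 -0.0099  0.075 ] [-1.7 -2.2  1.8]
-0.006 [-0.     -0.0059  0.075 ] [-1.  -3.7  1.5]
-0.0045 [-0.     -0.0048  0.075 ] [-0.8 -4.5  0.2]
-0.003 [-0.     -0.0033  0.075 ] [-0.7 -4.2  0.3]
-0.0015 [-0.     -0.0026  0.075 ] [ 0.5 -5.7  0. ]
-0.0 [-0.     -0.0026  0.075 ] [  1.2 -12.4  -1.9]
13.75
```

View pics/w4.png

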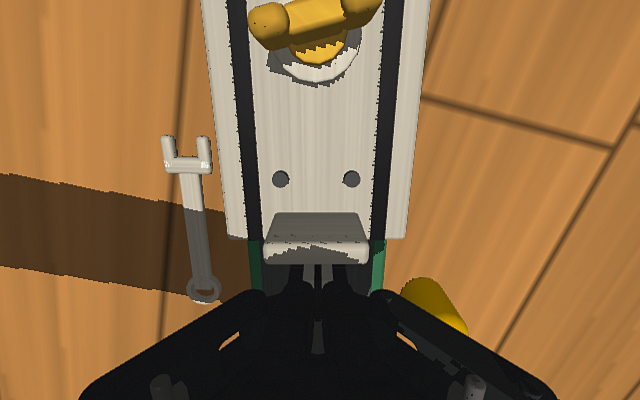

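It is home: the force rose to 12 N with the TCP stuck at y = −2.6 mm. I'll seat it with slightly more push, retreat, open the gripper and look down at the screw.

Run:
```python
from h import *
arm.line_to(W(0,.001,.075),rate=.05); print(B(monitor.read_tcp_pos()).round(4),FB().round(1))
arm.line_to(W(0,-.008,.075),rate=.1)
arm.line_to(W(0,-.008,.16),rate=.2)
arm.move_pose(W(0,.030,.20),quat(b))
print(monitor.read_time_s())
i=imaging.camera_info("wrist"); np.savez("w5.npz",**i)
a=imaging.get_image("wrist")
cv2.imwrite("pics/w5.png",a); cv2.imwrite("pics/w5z.png",cv2.resize(a[0:200,220:420],None,fx=3,fy=3,interpolation=cv2.INTER_CUBIC))
```

```text
[-0.     -0.0026  0.0751] [  1.6 -14.5  -3.5]
15.2083
```

View pics/w5z.png

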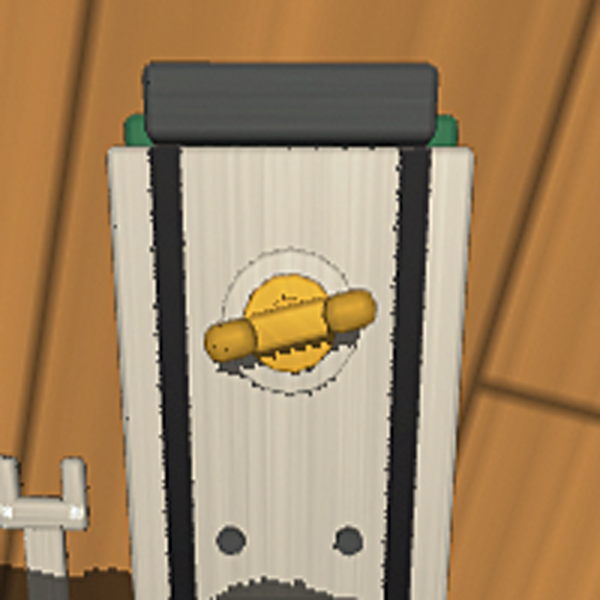

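The carriage front edge (zoom row 147) sits right against the stop (row 143). The boss centre is at zoom (290, 322) and the wing tips at (205, 343) and (377, 308). I compute the axis and check the geometry against that.

Run:
```python
from h import *
i=dict(np.load("w5.npz")); c=lambda u,v,z:((B(ray(i,[[220+u/3,v/3]],z)[0])*1000)[:2].round(1))
print("boss",c(290.5,322,.09),"collar",c(290.5,322.5,.099),"wings",c(205,343,.12),c(377,308,.12))
a=cv2.imread("pics/w5.png");h=cv2.cvtColor(a,cv2.COLOR_BGR2HSV)
# wing bar edges via brass mask: points at far ends (outside collar)
m=cv2.inRange(h,(14,120,60),(32,255,255));m[:, :280]=0;m[:,350:]=0;m[:80]=0;m[140:]=0
ys,xs=np.nonzero(m);P=np.array([B(p)[:2] for p in ray(i,np.c_[xs,ys],.122)])*1000
cen=P.mean(0);d=np.linalg.norm(P-[0,109],axis=1);Q=P[d>15.5]
print(cen,len(P),len(Q))
for s in (Q[Q[:,0]<0],Q[Q[:,0]>0]): print(s.mean(0))
A=Q[Q[:,0]<0].mean(0);Bb=Q[Q[:,0]>0].mean(0);print("angle",np.degrees(np.arctan2(*(Bb-A)[::-1])),"mid",(A+Bb)/2)
s=solver.inverse_kinematics(W(0,.109,.12),quat(b+np.radians(102.5)));print(np.round(s,2))
s=solver.inverse_kinematics(W(0,.109,.12),quat(b+np.radians(102.5-172)));print(np.round(s,2))
```

```text
boss [  0.  110.5] collar [1.000e-01 1.105e+02] wings [-22.9 105.5] [ 23.  114.6]
[ -0.50289106 110.7101599 ] 1120 227
[-18.62674519 105.92577967]
[ 17.83081118 114.79365767]
angle 13.671045620202207 mid [ -0.397967   110.35971867]
[ 0.04  0.23 -0.22  1.81  0.05  1.12  1.84]
[-0.2   0.21  0.05  1.82 -0.01  1.11 -1.11]
```

The axis is at bed (0, 110.3) mm and the wings are at about 12.5° to the bed x axis. I'll grip across the wings with a +1 mm bias towards the stop, so that closing cannot drag the carriage off home.

```bash
cat >> h.py <<'E'
def avg(n=10,dt=.012):
    F=[];T=[]
    for _ in range(n):
        arm.pause(dt); F.append(FB()); T.append(monitor.read_torque()[2])
    return np.mean(F,0),np.mean(T),np.std(T)
def yaw():
    z=Rt.from_quat(monitor.read_ee_rot()).as_matrix()[:,2]; return np.degrees(np.arctan2(z[1],z[0])-b)
E
python3 - <<'E'
from h import *
q=quat(b+np.radians(102.5))
arm.move_gripper(.6)
arm.move_pose(W(0,.1113,.16),q)
arm.line_to(W(0,.1113,.086),rate=.12)
f0,t0,s=avg(); np.save("zero.npy",[*f0,t0]); print(monitor.read_time_s(),f0,t0,s,B(monitor.read_tcp_pos()),yaw())
arm.move_gripper(0.)
f,t,s=avg();print(monitor.read_time_s(),f-f0,t-t0,s,B(monitor.read_tcp_pos()),yaw(),monitor.read_finger_gap(),np.round(monitor.read_joint_pos(),3))
cv2.imwrite("pics/w6.png",imaging.get_image("wrist"))
E
```

```text
18.0833 [0.2094221  0.10242753 0.13277029] -0.007752445158670428 0.027616197134086917 [0.00075208 0.11120744 0.08702807] 102.49397461194842
18.6167 [-1.04109966 -2.55870233  5.0320637 ] 0.05489814664768887 0.04025122346395244 [0.00035409 0.11080417 0.08655148] 102.47951671165006 0.10154419923040035 [ 0.031  0.258 -0.213  1.839  0.063  1.05   1.826]
```

View pics/w6.png

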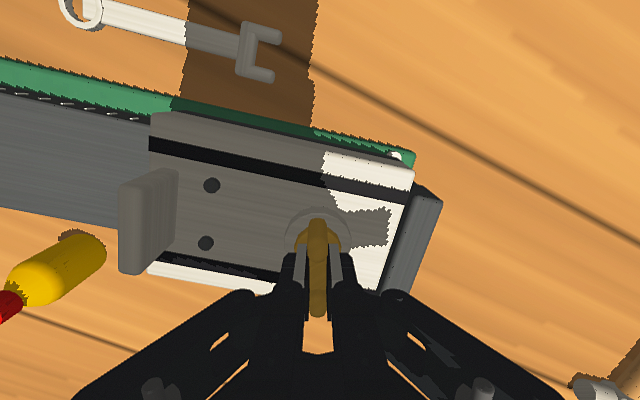

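The wrist view shows the pads holding the bar at (317, 250), gap 0.10, with the carriage still against the stop. Now I turn clockwise with joint 7 only, watching the torque.

Run:
```python
from h import *
z=np.load("zero.npy");f0,t0=z[:3],z[3]
arm.line_to(W(0,.1113,.0875),rate=.05)
f,t,s=avg();print((f-f0).round(1),round(t-t0,3),B(monitor.read_tcp_pos()).round(4),monitor.read_time_s())
q=np.array(solver.inverse_kinematics(W(0,.1113,.0875),quat(b+np.radians(102.5))));print((q-monitor.read_joint_pos()).round(4))
j0=q[6]
for k in range(1,4):
    q[6]=j0-np.radians(5*k); arm.move_joints(q); t1=monitor.read_time_s(); f,t,s=avg(6)
    print(5*k,round(yaw(),2),(f-f0).round(1),round(t-t0,3),round(t1,2),round(monitor.read_time_s(),2))
np.save("q.npy",[*q,j0])
```

```text
[ 4.4 -3.5 -6.9] 0.037 [0.0002 0.1108 0.0867] 19.0
[-0.0002 -0.001  -0.0004 -0.0004 -0.0005  0.0017 -0.0001]
5 97.46 [ 4.2 -3.3 -7.2] -0.016 19.25 19.3
10 92.46 [ 4.3 -3.9 -7.3] -0.016 19.55 19.6
15 87.46 [ 4.4 -4.1 -7.2] -0.03 19.85 19.9
```

Run:
```python
from h import *
z=np.load("zero.npy");f0,t0=z[:3],z[3]
arm.line_to(W(0.0007,.1113,.0866),rate=.05)
f,t,s=avg();print((f-f0).round(1),round(t-t0,3),B(monitor.read_tcp_pos()).round(4),round(yaw(),2))
q=np.array(solver.inverse_kinematics(W(0.0007,.1113,.0866),quat(b+np.radians(87.5)))); j0=q[6]
for k in range(1,5):
    q[6]=j0-np.radians(5*k); arm.move_joints(q); f,t,s=avg(8)
    print(5*k,round(yaw(),2),(f-f0).round(1),round(t-t0,3),monitor.read_torque().round(2),round(monitor.read_time_s(),2))
np.save("q.npy",q)
a=imaging.get_image("wrist"); cv2.imwrite("pics/w7.png",a)
```

```text
[-1.6 -4.9  2.7] -0.018 [0.0004 0.1106 0.0866] 87.47
5 82.46 [-1.9 -5.5  2.4] 0.004 [-1.27  0.1  -0.02] 20.55
10 77.45 [-1.8 -5.4  2.3] -0.039 [-1.29  0.1  -0.05] 20.87
15 72.45 [-2.  -6.   2.5] -0.017 [-1.41  0.08 -0.01] 21.18
20 67.44 [-1.8 -6.2  2.5] -0.019 [-1.42  0.05 -0.01] 21.5
```

View pics/w7.png

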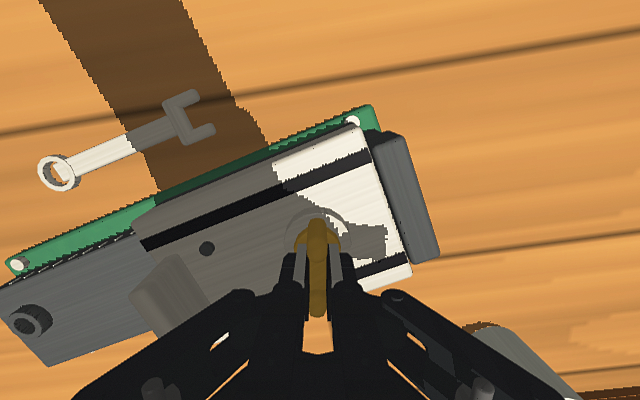

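The wing turns with the jaws (bar still between the pads at (317, 250)) and the carriage is still against the stop. I continue with finer steps.

Run:
```python
from h import *
z=np.load("zero.npy");f0,t0=z[:3],z[3]
q=np.load("q.npy"); base=-.02; start=102.5
step=5.
for k in range(70):
    turned=start-yaw()
    if step>2.5 and turned>52: step=2.5
    q[6]-=np.radians(step)
    if q[6]<-2.5: print("range");break
    arm.move_joints(q); f,t,s=avg(8); d=t-t0-base
    if k%4==0 or abs(d)>.04: print(round(start-yaw(),2),(f-f0).round(1),round(d,3),round(monitor.read_time_s(),2))
    if abs(d)>.06: step=1.
    if abs(d)>.2: break
    if np.abs(f-f0).max()>14: print("F",f-f0);break
np.save("q.npy",q)
print(round(yaw(),2),monitor.read_time_s(),B(monitor.read_tcp_pos()).round(4))
```

```text
40.06 [-2.3 -6.3  2.5] -0.003 21.87
57.57 [-2.9 -7.2  3.6] 0.012 23.13
67.57 [-3.5 -7.3  3.7] 0.017 24.4
77.58 [-4.2 -7.5  4.3] 0.009 25.67
87.58 [-4.9 -7.9  4.9] 0.002 26.93
97.59 [-5.8 -8.1  5.5] 0.012 28.2
107.59 [-6.5 -7.9  5.7] 0.014 29.47
117.59 [-7.2 -7.7  6.3] 0.014 30.73
127.59 [-7.9 -7.7  7.4] 0.016 32.0
132.58 [-8.7 -7.5  8.1] 0.086 32.63
133.57 [-8.9 -7.6  8. ] 0.12 32.95
134.57 [-8.9 -7.5  8.3] 0.162 33.27
135.56 [-9.4 -7.5  8.4] 0.196 33.58
136.56 [-9.3 -8.   8.4] 0.229 33.9
-34.06 33.9 [-0.0013  0.1096  0.0865]
```

It bottomed: from about 130° of turn the torque climbs steadily, reaching 0.23 N m at 136.6° (finger-tight, below forced). Now I back off 90°.

Run:
```python
from h import *
z=np.load("zero.npy");f0,t0=z[:3],z[3]
y0=-34.06
q=np.load("q.npy")
for s in (30,30,30):
    q[6]+=np.radians(s); arm.move_joints(q); f,t,_=avg(8); print(round(yaw()-y0,2),(f-f0).round(1),round(t-t0,3))
q[6]+=np.radians(90-(yaw()-y0)); arm.move_joints(q); f,t,_=avg(8); print(round(yaw()-y0,2),(f-f0).round(1),round(t-t0,3),B(monitor.read_tcp_pos()).round(4),monitor.read_time_s())
i=imaging.camera_info("wrist"); np.savez("w8.npz",**i)
cv2.imwrite("pics/w8.png",imaging.get_image("wrist"))
```

```text
29.99 [-6.5 -8.   6. ] 0.048
59.99 [-4.3 -7.7  4.3] 0.058
90.01 [-2.6 -6.8  2.8] 0.042
90.0 [-2.2 -6.7  3. ] 0.041 [0.0003 0.1101 0.0866] 36.1167
```

View pics/w8.png

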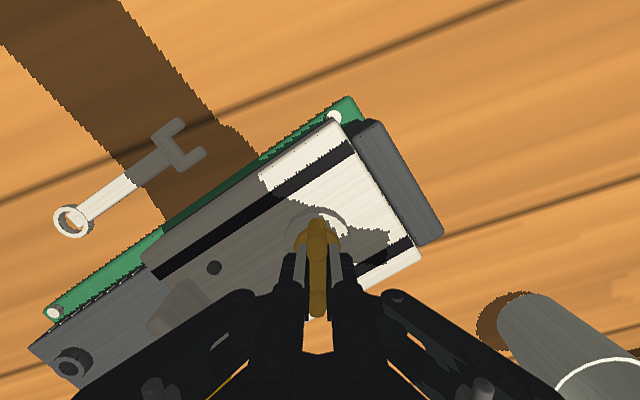

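The bar is still between the pads and the carriage is against the stop. I release, lift straight up and inspect.

Run:
```python
from h import *
arm.move_gripper(.45)
p=np.array(monitor.read_tcp_pos()); arm.line_to([p[0],p[1],.17],rate=.15)
arm.move_pose(W(0,.030,.20),quat(b)); arm.move_gripper(0.)
print(monitor.read_time_s(),FB())
i=imaging.camera_info("wrist"); np.savez("w9.npz",**i)
a=imaging.get_image("wrist")
cv2.imwrite("pics/w9z.png",cv2.resize(a[0:200,220:420],None,fx=3,fy=3,interpolation=cv2.INTER_CUBIC))
h=cv2.cvtColor(a,cv2.COLOR_BGR2HSV)
cv2.imwrite("pics/w9.png",a)
```

```text
38.5083 [ 0.66780548 -0.16853202 -0.20221613]
```

View pics/w9z.png

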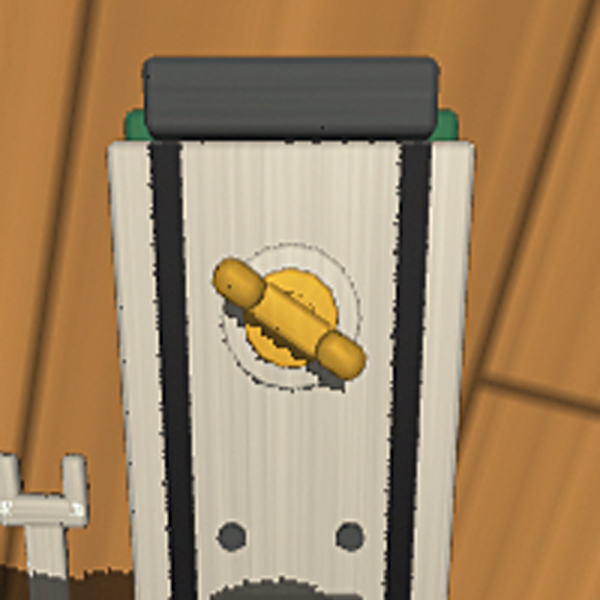

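The carriage edge (zoom row 142) is still against the stop (row 138). The wings now lie from (228, 270) to (350, 360), about −34° as commanded. I check the bystanders and hand in.

Run:
```python
from h import *
i=dict(np.load("w9.npz")); c=lambda u,v,z:((B(ray(i,[[220+u/3,v/3]],z)[0])*1000)[:2].round(1))
A,Q=c(216,266,.12),c(364,367,.12); print("boss",c(291,317,.09),"wing angle",np.degrees(np.arctan2(Q[1]-A[1],Q[0]-A[0])))
arm.line_to(W(0,.03,.26),rate=.2)
t=imaging.get_image("top"); a=cv2.imread("pics/top0.png")
s=imaging.get_image("side")
cv2.imwrite("pics/top9.png",t); cv2.imwrite("pics/s9.png",s)
h=lambda im,lo,hi:cv2.inRange(cv2.cvtColor(im,cv2.COLOR_BGR2HSV),lo,hi)
for n,im in(("0",a),("9",t)):
    m=h(im,(0,150,80),(6,255,255)); 
    for nm,(x0,x1,y0,y1) in dict(bottle=(335,360,165,190),driver=(435,470,240,285)).items():
        ys,xs=np.nonzero(m[y0:y1,x0:x1]); print(n,nm,len(xs),xs.mean()+x0,ys.mean()+y0)
print(monitor.read_time_s())
```

```text
boss [ -0.  110.5] wing angle -33.013643469625165
0 bottle 16 349.0 176.5
0 driver 194 448.0927835051546 261.08762886597935
9 bottle 52 341.4230769230769 182.23076923076923
9 driver 189 448.02645502645504 261.15343915343914
39.1083
```

View pics/s9.png

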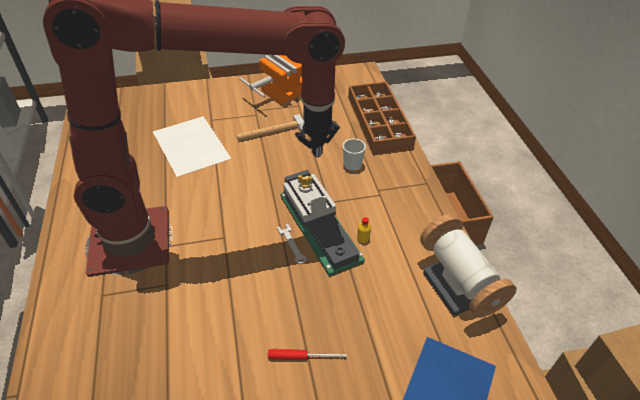

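The side view shows everything in its original place: bottle (364, 231), wrench (291, 243), nut (340, 251), tin (353, 155), hammer and screwdriver. The shifted bottle count in the top view comes from the red arm covering it. Handing in.

Run:
```python
from h import *
print(workorder.close_job(), monitor.read_time_s())
```

```text
the job is handed in; nothing more can be done
the job is handed in; nothing more can be done
```

I pushed the carriage home, tightened the thumbscrew until it bottomed, backed it off a quarter turn, and handed the job in at about 39 s of the 64 s allowed.

- **Carriage:** It travelled about 29 mm and stopped dead against the end stop, with up to 14.5 N of push. The last view from above puts the boss at y = 110.5 mm, the same as just after the push, so it is still home.
- **Thumbscrew:** It turned 136.6° clockwise. From about 130° the torque climbed steadily to 0.23 N m, measured relative to the turning baseline. That is finger-tight and well below the 0.4 N m limit. I then backed it off 90.0° by the wrist reading. The final picture gives the wings at −33°, against −34° expected.
- **Other things on the bench:** In the last side view the wrench, nut, bottle, hammer, tin and screwdriver look unmoved. In the top view the red arm hid the bottle, so its position there could not be compared; the screwdriver matched.

**Fingertip offset:** The fingertips did not match the description. Shut, they stand about 18 mm behind the reported TCP instead of 11 mm ahead of it. Because of that, my first push passed just over the plate without moving it. I found the true offset by touching the top of the push plate lightly (about 8 N) and used it for the rest of the job.

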